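# Seat the seal plate and hold the cast bracket level over its pins

## Robot

A 6-joint arm with a two-finger parallel gripper is mounted at the origin on the work surface. World frame = base frame: x ahead of the robot, y to its left, z up, the work surface at z = 0. Lengths are in m, angles in rad, forces in N, time in s.
With the tool pointing down it reaches from about 0.225 to 0.875 m from the base axis. Payload 3.4 kg.
Tool frame: the origin (TCP) lies between the finger pads, 19 mm behind the fingertips; this is the grasp point; z points along the fingers, y is the line along which they close (so a half turn about z gives the same grasp; the last joint's range is limited). The gripper opens to 85 mm and grips with 20 to 120 N. Pads are 22 mm wide; open, the fingers measure 114 mm over their backs; the gripper's body (76 mm by 85 mm) begins 54 mm behind the grasp point. The pads swing forward as they close: fully open they stand 13 mm farther back than shut.
Start: joints at [1.113, 0.276, 1.505, -0, 1.361, -0.121], TCP at [0.19, 0.543, 0.25] pointing down, gripper open.
Joint ranges: [-2.89, 2.89], [-0.75, 2.08], [0.22, 2.7], [-1.18, 4.32], [0.11, 2.71], [-2.7, 2.7]. Speed limits (rad/s): [2.57, 2.57, 3.14, 3.14, 3.14, 3.14].

## Interface

Orientations are given as a unit quaternion [w, x, y, z].
In Python, from rig import manip gives the robot as it stands.
- The arm moves only by the tool hand_motion, called after ">>>" as a command line: name --pt "numbers of a row" for each row, then --argument value for the rest. Schema: {"type":"object","properties":{"offsets":{"type":"array","items":{"type":"array","items":{"type":"number"},"minItems":4,"maxItems":4},"minItems":1,"maxItems":5},"jaw":{"type":"number"},"clamp_n":{"type":"number"},"only":{"type":"string"},"quiet":{"type":"boolean"},"lines":{"type":"string"}},"required":["offsets"],"additionalProperties":false}. offsets is a list of rows, 1 to 5 of them, each of 4 numbers: dx, dy, dz in m, then a turn about the tool's z in rad; each row shifts and turns the commanded pose from where the row before left it, along the tool's axes as they then stand; what a row does not reach is not made up. A row lasts 1/12 s, in which the tool goes at most 0.0417 m and 0.125 rad, less where a joint would pass 70% of its speed; a pose out of reach is approached as far as the arm can. jaw is the finger opening in m, set as the call begins (left out keeps the last). The fingers move at their own pace and stop on an object; clamp_n is the grip in N (left out, the last holds). Time passes only in rows, so rows that do not move let the fingers close. The tool returns the time, the measured TCP pose, the force, the opening and the grip force at its end. only (a regular expression) keeps the lines of the reply that match it, lines (a string "A,B") keeps lines A to B, and quiet returns only ok. Input that does not fit is refused with a message, and nothing moves.
- manip.get_state(): the state, without advancing time (a new reading comes with each control period).
- manip.get_image(name): name is "scene" or "top" or "wrist"; returns a dict with "img" (384x512x3 uint8, red, green, blue), "camera_matrix" (3x3 intrinsics, pixels), "T" (4x4, takes a point from camera to world coordinates); the wrist camera has in their place "hand_eye" (4x4, takes a point from camera to tool coordinates, whose origin is the TCP and whose axes are the flange's). Camera axes: x right, y down, z forward; pixel columns grow to the right and rows downward; lengths in m; the calibration is good to about 2 mm. A picture is of the moment at which its call begins: read the wrist's pose just before it. There is no depth.
- manip.sign_off(): hands the job in; it is judged then, once.
The state is a dict: "clock": time; "qpos": joint angles; "qd": joint speeds; "effort": joint torques, N m; "position": TCP position; "ee_rot": TCP orientation; "contact_force": force on the tool from outside, world axes, zero at the start; "moment": the same for the moment, N m; "width": finger opening in m; "gripper_force": force on a finger pad.
Only numpy, scipy, OpenCV 4.12 (cv2) and the standard library are available. Lean on these libraries where they do the work, as an engineer would, in place of code of your own. Each camera call takes 0.05 s, during which the arm holds its last target. There are 200 camera calls.

## Task

Press the raised end of the seal plate down until it lies flat on the blue cradle. Then grip the cast bracket at its balance point (the yellow band), lift it without tipping it, and hold it level and still about 40 mm above the tops of the cradle's two pins, the big boss directly over the thick pin and the small eye directly over the thin pin. Finish while still holding it there, with nothing else carrying it, and leave the other things on the bench alone.

Things in the scene. Friction and masses are not known exactly. Their poses are not given: they have to be found in the camera images.
- cradle: Blue welded steel cradle fixed to the bench, base 230 x 130, deck 210 x 110 with its top 80 above the bench. Origin: centre of its underside; +x runs along its length from the thick pin to the thin pin, z up.
- thick_pin (a point): Centre of the top end of the cradle's thick steel pin: diameter 16, stands 30 above the deck (top 110 above the bench), 75 from the cradle's middle towards -x. The pins are 150 apart.
- thin_pin (a point): Centre of the top end of the cradle's thin steel pin: diameter 9, stands 30 above the deck (top 110 above the bench), 75 from the cradle's middle towards +x.
- seal_plate (a joint): Tilt in rad of the grey aluminium seal plate, 190 x 90 x 6, pierced by the pins: 0 = flat on the deck (top 86 above the bench), more = thin-pin end raised (up to 0.15). It turns about its edge at the thick-pin end, at deck height, 95 from the cradle middle. Stiff: about 5 N down at the press point moves it; it stays where left; hard stop at 0.
- press_point (a point): Point on the top face of the seal plate, on its centre line, 40 from the cradle's middle towards the thin pin (135 from the edge about which the plate turns, 35 short of the thin pin's axis): a good place to press with closed fingertips.
- bracket: Cast aluminium bracket lying flat on the bench, 190 long, 0.4 to 0.65 kg: heavy round boss (diameter 50, height 40) at its -x end, small eye (diameter 30, height 32) at +x, centres 150 apart, joined by a straight bar 18 wide, its sides 3 to 30 above the underside. Origin: at the underside, halfway between boss and eye centres; x along it, z up.
- balance (a point): The bracket's balance point, inside the bar at 20 above the underside, marked by a yellow band 22 wide round the bar: 48 from the boss centre towards the eye (102 from the eye centre). The band is to be gripped across the bar, 18 wide.
- boss (a point): Centre of the underside of the bracket's boss.
- eye (a point): Centre of the underside of the bracket's eye.
- bearing: Bystander, to be left alone: steel bearing ring, outer diameter 60, 20 high. Origin: centre of its underside.
- fitting: Bystander, to be left alone: small brass fitting, 26 across, 30 high. Origin: centre of its underside.
- port_cap: Bystander, to be left alone: small red plastic cap, 28 across, 20 high. Origin: centre of its underside.
- wrench: Bystander, to be left alone: steel wrench lying flat, about 150 long. Origin: centre of its underside.
- mouse: Bystander, to be left alone: black computer mouse, 100 x 58 x 32. Origin: centre of its underside.
- marker: Bystander, to be left alone: white marker pen with red cap, standing upright, 18 across, 130 tall. Origin: centre of its underside.
- oil_bottle: Bystander, to be left alone: amber oil bottle, 76 across, 190 tall. Origin: centre of its underside.

How it is judged:
On the way, in this order (a step that is already met when the one before it is completed fails the run):
1. the seal plate is pressed flat on the cradle while the bracket still lies on the bench (value of joint seal_plate below 0.02 rad and height (world z) of balance below 0.03 m), for 0.2 s.
2. the bracket is lifted clear of the bench in the fingers, level (height (world z) of balance above 0.06 m and angle between bracket's own z axis and vertical below 0.15 rad and contact force between the fingers and bracket above 1 N), for 0.2 s.
At the end, for the whole second after the job is handed in: Plate flat (under 0.02 rad); bracket held still in the fingers, TCP within 18 mm in plan of its balance point, level within 0.09 rad, clear of the cradle, its underside 20 to 60 mm above the pin tops, boss and eye centres each within 15 mm in plan of their pins (boss thick, eye thin) (value of joint seal_plate below 0.02 rad and horizontal distance between boss and thick_pin below 0.015 m and horizontal distance between eye and thin_pin below 0.015 m and z of balance in the frame of cradle between 0.15 and 0.19 m and angle between bracket's own z axis and vertical below 0.09 rad and horizontal distance between the grasp point and balance below 0.018 m and contact force between the fingers and bracket above 1 N and contact force between bracket and cradle below 0.1 N and linear speed of bracket below 0.02 m/s and angular speed of bracket below 0.15 rad/s); the arm keeps its last pose, push and grip.
It fails at once if the bracket is tipped by more than 0.35 rad (angle between bracket's own z axis and vertical above 0.35 rad).
It fails at once if a bystander is moved by more than 25 mm (distance of any of bearing, fitting, port_cap, wrench, mouse, marker, oil_bottle from where it was at the start of the episode above 0.025 m).
It also fails if it takes over 59 s, if anything falls off the work surface, if the arm or the gripper's body presses on something with over 40 N, if the wrist force passes 120 N, or if a joint passes its speed limit or range.

## Working session

There is one attempt and no reset: what is moved stays moved. The work goes in short steps, Python scripts to look and compute and a tool call to move; the robot and the scene stay as the last step left them, time stands still between calls to the robot, and variables do not carry over. Pictures are saved under pics/ and viewed, at most 10 in all, crops included, and the job is handed in when it is done.

```bash
ls; mkdir -p pics
```

Run:
```python
from rig import manip
import cv2,numpy as np
s=manip.get_state(); print({k:np.round(v,3).tolist() for k,v in s.items()})
for n in ("top","scene"):
    d=manip.get_image(n); cv2.imwrite(f"pics/{n}0.png",cv2.cvtColor(d["img"],cv2.COLOR_RGB2BGR)); print(n,np.round(d["camera_matrix"],1).tolist(),np.round(d["T"],3).tolist())
```

```text
pics
rig.py
{'clock': 0.0, 'qpos': [1.113, 0.277, 1.506, -0.0, 1.361, -0.121], 'qd': [0.001, 0.001, 0.0, 0.001, 0.001, -0.001], 'effort': [0.001, -41.678, -24.58, -0.0, 0.011, -0.0], 'position': [0.19, 0.542, 0.249], 'ee_rot': [-0.0, 0.168, 0.986, -0.001], 'contact_force': [0.077, -0.926, 0.02], 'moment': [0.025, 0.033, 0.038], 'gripper_force': 0.0, 'width': 0.085}
top [[434.5, 0.0, 256.6], [0.0, 434.5, 191.0], [0.0, 0.0, 1.0]] [[0.019, -0.988, 0.154, 0.372], [-1.0, -0.019, 0.004, -0.03], [-0.001, -0.154, -0.988, 1.612], [0.0, 0.0, 0.0, 1.0]]
scene [[389.4, 0.0, 258.7], [0.0, 389.4, 188.0], [0.0, 0.0, 1.0]] [[-0.075, 0.597, -0.799, 1.567], [0.997, 0.036, -0.067, 0.049], [-0.011, -0.801, -0.598, 0.787], [0.0, 0.0, 0.0, 1.0]]
```

View pics/top0.png

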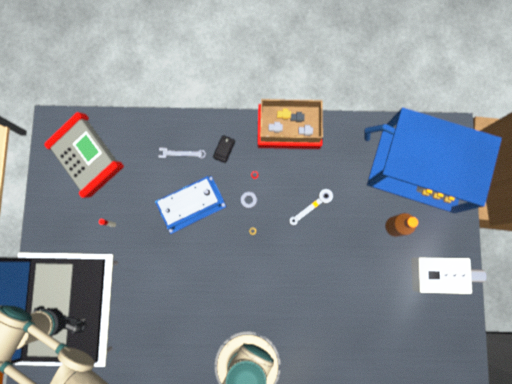

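View pics/scene0.png

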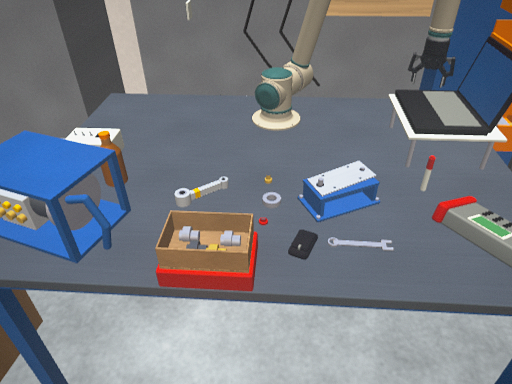

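The top view shows the cradle near (190,204) and the bracket with its boss near (326,196) and eye near (294,221). Bystanders lie between and around them. I'll zoom in to find the exact pixels.

Run:
```python
import cv2
a=cv2.imread("pics/top0.png")[165:245,145:345]; cv2.imwrite("pics/topz.png",cv2.resize(a,None,fx=4,fy=4,interpolation=cv2.INTER_CUBIC))
a=cv2.imread("pics/scene0.png")[150:225,170:390]; cv2.imwrite("pics/scz.png",cv2.resize(a,None,fx=3.6,fy=3.6,interpolation=cv2.INTER_CUBIC))
```

```text
(no output)
```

View pics/topz.png

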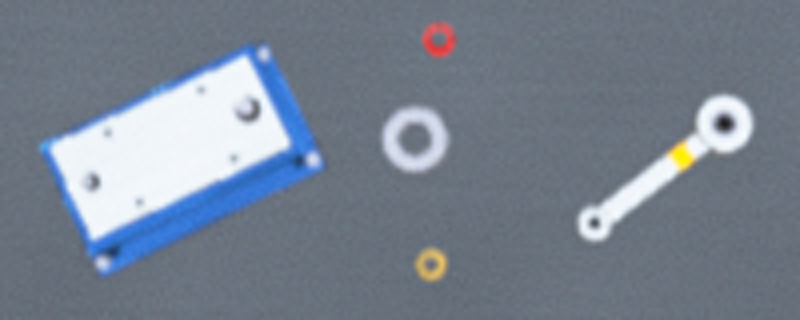

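View pics/scz.png

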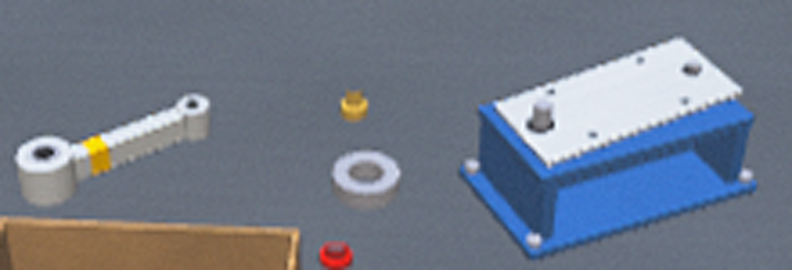

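Create h.py:
```python
from rig import manip
import numpy as np, cv2
from scipy.spatial.transform import Rotation as R
def ray(d,T,u,v,z):
    r=T[:3,:3]@np.linalg.solve(d["camera_matrix"],[u,v,1]); return T[:3,3]+r*(z-T[2,3])/r[2]
def toolT():
    s=manip.get_state(); q=np.array(s["ee_rot"]); T=np.eye(4); T[:3,:3]=R.from_quat(q[[1,2,3,0]]).as_matrix(); T[:3,3]=s["position"]; return T
def wrist(name):
    T=toolT(); d=manip.get_image("wrist"); cv2.imwrite(name,cv2.cvtColor(d["img"],cv2.COLOR_RGB2BGR)); return d,T@np.array(d["hand_eye"])
def delta(p):  # world target -> tool axes
    T=toolT(); return np.round(T[:3,:3].T@(np.array(p)-T[:3,3]),4)
```

Run:
```python
from h import *
t=manip.get_image("top"); s=manip.get_image("scene")
f=lambda x,y,z:ray(t,np.array(t["T"]),145+(x+.5)/4-.5,165+(y+.5)/4-.5,z)
g=lambda x,y,z:ray(s,np.array(s["T"]),170+(x+.5)/3.6-.5,150+(y+.5)/3.6-.5,z)
P={}
for n,h,a in [("thick",f,(244,105,.11)),("thin",f,(92,180,.11)),("boss",f,(724,123,.04)),("eye",f,(594,223,.032)),("band",f,(682,156,.03)),
 ("thickS",g,(543,102,.11)),("thinS",g,(691,66,.11)),("bossS",g,(44,153,.04)),("eyeS",g,(193,103,.032)),("bandS",g,(98,148,.03))]:
    P[n]=h(*a); print(n,np.round(P[n],4))
for a,b in [("thick","thin"),("thickS","thinS"),("boss","eye"),("bossS","eyeS")]:
    d=(P[b]-P[a])[:2]; print(a,np.linalg.norm(d),np.degrees(np.arctan2(d[1],d[0])))
c=[f(263,54,.008),f(313,160,.008),f(103,262,.008)]
print(np.round((c[0]+c[2])/2,4), np.round(c,3).tolist())
print(np.array(manip.get_image("wrist")["hand_eye"]).round(3))
# tool axes
print(toolT().round(3))
```

```text
thick [0.6033 0.1548 0.11  ]
thin [0.5348 0.2845 0.11  ]
boss [ 0.6058 -0.2758  0.04  ]
eye [ 0.5127 -0.1583  0.032 ]
band [ 0.576  -0.2387  0.03  ]
thickS [0.6028 0.1548 0.11  ]
thinS [0.5413 0.2846 0.11  ]
bossS [ 0.6071 -0.2758  0.04  ]
eyeS [ 0.5125 -0.1579  0.032 ]
bandS [ 0.584  -0.2333  0.03  ]
thick 0.14660421021451317 117.84578904850648
thickS 0.14359460300869958 115.36232799728383
boss 0.1499405589486584 128.38950366627884
bossS 0.15111000911147113 128.76398925637136
[0.5689 0.2216 0.008 ] [[0.668, 0.151, 0.008], [0.568, 0.101, 0.008], [0.47, 0.292, 0.008]]
[[-0.    -0.953 -0.304  0.077]
 [ 1.    -0.    -0.001  0.001]
 [ 0.001 -0.304  0.953 -0.123]
 [ 0.     0.     0.     1.   ]]
[[-0.944  0.33  -0.     0.19 ]
 [ 0.33   0.944 -0.001  0.543]
 [ 0.    -0.001 -1.     0.25 ]
 [ 0.     0.     0.     1.   ]]
```
Cradle: base bolts dir: from (0.668,.151)/(0.568,.101) across y; long (0.568,.101)->(0.47,.292): angle atan2(.191,-.098)=117.2°. center ≈(0.5689,0.2216)... pins mid (0.5690,0.2197). Angle ~117.3. Press point: center + 0.04*(cos,sin)=(0.569-0.0183, 0.2205+0.0355)=(0.5505,0.256). z top there: 0.086+0.135*tan(tilt up to .15)=0.106. Plate tilted visually? Tilt ~0.1-.15.

>>> hand_motion --pt "-0.036 -0.0125 0 0" --pt "-0.036 -0.0125 0 0" --pt "-0.036 -0.0125 0 0" --pt "-0.036 -0.0125 0 0" --pt "-0.036 -0.0125 0 0" --jaw 0 --clamp_n 40

```text
clock: 0.67
position: [0.3402, 0.423, 0.25]
ee_rot: [0.0, 0.167, 0.986, 0.0]
contact_force: [-0.0, 0.5, 0.3]
width: 0.0257
gripper_force: 0.0
```

>>> hand_motion --pt "-0.036 -0.0125 0 0" --pt "-0.036 -0.0125 0 0" --pt "-0.036 -0.0125 0 0" --pt "-0.036 -0.0125 0 0" --pt "-0.036 -0.0125 0 0"

```text
clock: 1.08
position: [0.4897, 0.3043, 0.25]
ee_rot: [-0.0, 0.168, 0.986, 0.0]
contact_force: [-1.0, -0.1, 0.8]
width: 0.0
gripper_force: 0.0
```

>>> hand_motion --pt "0 0 0 0.12" --pt "0 0 0 0.12" --pt "0 0 0 0.12" --pt "0 0 0 0.12" --pt "0 0 0 0.12"

```text
clock: 1.5
position: [0.4886, 0.3055, 0.2498]
ee_rot: [-0.0, 0.454, 0.891, -0.0]
contact_force: [0.7, -0.1, -0.4]
width: 0.0001
gripper_force: 0.0
```

>>> hand_motion --pt "0 0 0 0.12" --pt "0 0 0 0.04" --pt "0 0 0 0"

```text
clock: 1.75
position: [0.4884, 0.3057, 0.2498]
ee_rot: [-0.0, 0.522, 0.853, -0.0]
contact_force: [0.3, 0.5, 0.0]
width: -0.0
gripper_force: 0.0
```

Run:
```python
from h import *
d,T=wrist("pics/w1.png"); np.savez("w1.npz",T=T,K=d["camera_matrix"]); print(toolT().round(4)); print(delta([.5505,.256,.14]))
```

```text
[[-4.574e-01  8.893e-01 -3.000e-04  4.884e-01]
 [ 8.893e-01  4.574e-01 -1.000e-04  3.057e-01]
 [ 1.000e-04 -3.000e-04 -1.000e+00  2.499e-01]
 [ 0.000e+00  0.000e+00  0.000e+00  1.000e+00]]
[-0.0726  0.0325  0.1099]
```

View pics/w1.png

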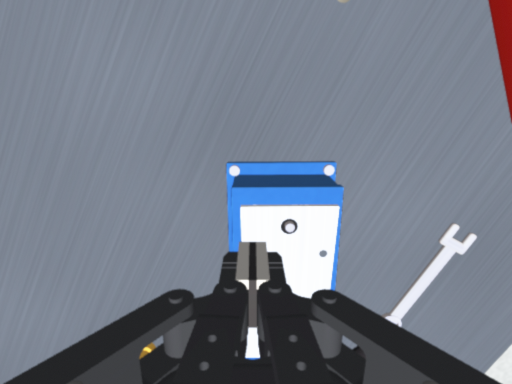

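Run:
```python
from h import *
z=np.load("w1.npz"); d={"camera_matrix":z["K"]}
f=lambda u,v,h:ray(d,z["T"],u,v,h).round(4)
thin=f(289.5,228,.11); print("thin",thin)
b=f(234.5,170.5,.008),f(329.5,170.5,.008); print(b, np.linalg.norm(b[0]-b[1]), (b[0]+b[1])/2)
e=f(231,188,.08),f(342,186,.08); print("deck end",e,np.linalg.norm(e[0]-e[1]),(e[0]+e[1])/2)
e=f(241,206,.106),f(339,206,.106); print("plate end",e,np.linalg.norm(e[0]-e[1]))
c=(np.array(e[0])+e[1])/2; print(c)
```

```text
thin [0.535  0.2899 0.11  ]
(array([0.4729, 0.2914, 0.008 ]), array([0.5728, 0.3426, 0.008 ])) 0.11225618023075612 [0.52285 0.317   0.008  ]
deck end (array([0.4737, 0.291 , 0.08  ]), array([0.568 , 0.3415, 0.08  ])) 0.1069707436638635 [0.52085 0.31625 0.08   ]
plate end (array([0.4872, 0.2875, 0.106 ]), array([0.5653, 0.3275, 0.106 ])) 0.08774742161454092
[0.52625 0.3075  0.106  ]
```

Thin pin in w1 at pixel (289,228), which gives (0.535, 0.290). That is 151 mm from the thick pin found in the top view, so the fit is good. Moving over the press point.

>>> hand_motion --pt "-0.036 0.017 0 0" --pt "-0.0355 0.0165 0 0" --pt "0 0 0.04 0" --pt "0 0 0.04 0" --pt "0 0 0.035 0"

```text
clock: 2.22
position: [0.5513, 0.2567, 0.1335]
ee_rot: [0.0, 0.521, 0.853, 0.0]
contact_force: [-0.7, 0.5, -0.8]
width: 0.0
gripper_force: 0.0
```

>>> hand_motion --pt "0 0 0.005 0" --pt "0 0 0.005 0" --pt "0 0 0.005 0"

```text
clock: 2.47
position: [0.5522, 0.258, 0.1212]
ee_rot: [0.001, 0.521, 0.854, 0.001]
contact_force: [-0.1, 0.7, 0.8]
width: 0.0002
gripper_force: 0.0
```

>>> hand_motion --pt "0 0 0.005 0" --pt "0 0 0.005 0" --pt "0 0 0.005 0"

```text
clock: 2.72
position: [0.5522, 0.2591, 0.1076]
ee_rot: [0.001, 0.521, 0.853, 0.003]
contact_force: [-1.3, 2.7, 6.1]
width: -0.0001
gripper_force: 2.6
```

>>> hand_motion --pt "0 0 0.003 0" --pt "0 0 0.002 0" --pt "0 0 0 0"

```text
clock: 2.97
position: [0.5521, 0.2593, 0.1035]
ee_rot: [0.001, 0.521, 0.853, 0.003]
contact_force: [-3.1, 3.5, 10.7]
width: 0.0003
gripper_force: 5.7
```

>>> hand_motion --pt "0 0 0.002 0" --pt "0 0 0 0" --pt "0 0 0 0"

```text
clock: 3.22
position: [0.5521, 0.2593, 0.1029]
ee_rot: [0.001, 0.521, 0.853, 0.003]
contact_force: [-4.8, 3.5, 17.8]
width: 0.0001
gripper_force: 9.2
```

>>> hand_motion --pt "0 0 -0.02 0" --pt "0 0 -0.04 0" --pt "0 0 -0.04 0" --pt "0 0 -0.04 -0.1" --pt "0 0 0 -0.097" --jaw 0.07

```text
clock: 3.63
position: [0.5555, 0.2589, 0.2484]
ee_rot: [0.007, 0.432, 0.902, 0.006]
contact_force: [1.3, 0.9, 1.3]
width: 0.0608
gripper_force: 0.0
```

>>> hand_motion --pt "-0.031 -0.0224 0 0" --pt "-0.031 -0.0224 0 0" --pt "-0.031 -0.0224 0 0" --pt "-0.031 -0.0224 0 0" --pt "-0.031 -0.0224 0 0"

```text
clock: 4.05
position: [0.5597, 0.0647, 0.2391]
ee_rot: [0.001, 0.434, 0.901, 0.0]
contact_force: [0.2, -0.5, -0.3]
width: 0.0699
gripper_force: 0.0
```

>>> hand_motion --pt "-0.031 -0.0224 0 0" --pt "-0.031 -0.0224 0 0" --pt "-0.031 -0.0224 0 0" --pt "-0.031 -0.0224 0 0" --pt "-0.031 -0.0224 0 0"

```text
clock: 4.47
position: [0.5683, -0.1268, 0.2391]
ee_rot: [0.001, 0.435, 0.901, -0.0]
contact_force: [0.3, 0.5, -0.3]
width: 0.0699
gripper_force: 0.0
```

>>> hand_motion --pt "-0.031 -0.0224 0 0" --pt "-0.031 -0.0224 0 0" --pt "-0.031 -0.0224 0 0" --pt "0 0 0 0" --pt "0 0 0 0"

```text
clock: 4.88
position: [0.5734, -0.2418, 0.2383]
ee_rot: [0.001, 0.436, 0.9, -0.0]
contact_force: [0.1, 1.2, 0.4]
width: 0.0701
gripper_force: 0.0
```

Run:
```python
from h import *
d,T=wrist("pics/w2.png"); np.savez("w2.npz",T=T,K=d["camera_matrix"]); print(toolT().round(4)); print(delta([.576,-.238,.02]))
```

```text
[[-6.205e-01  7.842e-01  5.000e-04  5.733e-01]
 [ 7.842e-01  6.205e-01 -0.000e+00 -2.400e-01]
 [-3.000e-04  4.000e-04 -1.000e+00  2.383e-01]
 [ 0.000e+00  0.000e+00  0.000e+00  1.000e+00]]
[-0.      0.0032  0.2183]
```

View pics/w2.png

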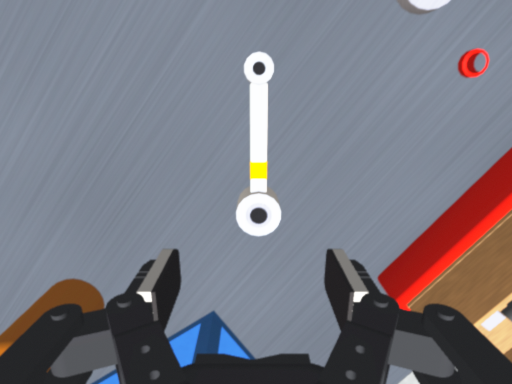

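Run:
```python
from h import *
z=np.load("w2.npz"); d={"camera_matrix":z["K"]}
f=lambda u,v,h:ray(d,z["T"],u,v,h)
e,b,y=f(259,68,.032),f(258.5,215,.04),f(258.5,170,.03)
for p in(e,b,y): print(p.round(4))
u=(e-b)[:2]; L=np.linalg.norm(u); u/=L; print(L,np.degrees(np.arctan2(u[1],u[0])),np.linalg.norm((y-b)[:2]))
p=b[:2]+.048*u; print(p,delta([*p,.02])); T=toolT(); print(np.degrees(np.arctan2(T[1,0],T[0,0])))
```

```text
[ 0.515  -0.1559  0.032 ]
[ 0.6076 -0.273   0.04  ]
[ 0.5779 -0.2355  0.03  ]
0.14924603847775794 128.34695496520106 0.04780326638428638
[ 0.57782342 -0.2353083 ] [0.001  0.0063 0.2183]
128.35369456203506
```

The picture shows the bracket upright along the tool's x axis: eye (259,68), band (258.5,170) and boss (258.5,215). The eye-boss spacing measures 149 mm and the band is 48 mm from the boss, as they should be. Moving down to grip.

>>> hand_motion --pt "0.0007 0.005 0.04 0" --pt "0 0 0.04 0" --pt "0 0 0.04 0" --pt "0 0 0.035 0" --pt "0 0 0 0" --jaw 0.06

```text
clock: 5.35
position: [0.5722, -0.2312, 0.0765]
ee_rot: [-0.007, 0.434, 0.901, 0.0]
contact_force: [-1.8, 0.6, -1.1]
width: 0.0599
gripper_force: 0.0
```

>>> hand_motion --pt "0 0 0.03 0" --pt "0 0 0.02 0" --pt "0 0 0.009 0" --pt "0 0 0 0" --pt "0 0 0 0"

```text
clock: 5.77
position: [0.578, -0.2354, 0.0256]
ee_rot: [0.001, 0.434, 0.901, 0.0]
contact_force: [0.5, -0.8, -0.0]
width: 0.06
gripper_force: 0.0
```

>>> hand_motion --pt "0 0 0 0" --pt "0 0 0 0" --pt "0 0 0 0" --pt "0 0 0 0" --pt "0 0 0 0" --jaw 0 --clamp_n 70

```text
clock: 6.18
position: [0.5774, -0.2362, 0.0256]
ee_rot: [0.001, 0.435, 0.901, -0.0]
contact_force: [-1.3, -0.4, 7.1]
width: 0.0169
gripper_force: 70.9
```

>>> hand_motion --pt "0 0 0 0" --pt "0 0 0 0" --pt "0 0 0 0"

```text
clock: 6.43
position: [0.5774, -0.2362, 0.0256]
ee_rot: [0.001, 0.435, 0.901, -0.0]
contact_force: [-1.6, -0.5, 6.7]
width: 0.0165
gripper_force: 70.9
```

>>> hand_motion --pt "0 0 -0.01 0" --pt "0 0 -0.015 0" --pt "0 0 -0.02 0" --pt "0 0 -0.01 0" --pt "0 0 0 0"

```text
clock: 6.85
position: [0.5783, -0.2362, 0.0812]
ee_rot: [0.002, 0.435, 0.9, 0.0]
contact_force: [0.7, -1.1, -5.6]
width: 0.0169
gripper_force: 69.4
```

>>> hand_motion --pt "0 0 0 0" --pt "0 0 0 0" --pt "0 0 0 0"

```text
clock: 7.1
position: [0.5759, -0.235, 0.0775]
ee_rot: [-0.002, 0.435, 0.9, 0.0]
contact_force: [0.1, 0.2, -7.2]
width: 0.0167
gripper_force: 69.4
```

Run:
```python
from h import *
d,T=wrist("pics/w3.png"); np.savez("w3.npz",T=T,K=d["camera_matrix"]); print(toolT().round(4)); print(np.round(manip.get_state()["moment"],2))
d=manip.get_image("scene")["img"][130:230,150:310]; cv2.imwrite("pics/s3.png",cv2.resize(d[:,:,::-1],None,fx=5,fy=5,interpolation=cv2.INTER_CUBIC))
```

```text
[[-0.6218  0.7832 -0.0025  0.576 ]
 [ 0.7832  0.6218  0.0015 -0.2351]
 [ 0.0027 -0.0011 -1.      0.0776]
 [ 0.      0.      0.      1.    ]]
[ 0.02  0.03 -0.03]
```

View pics/w3.png

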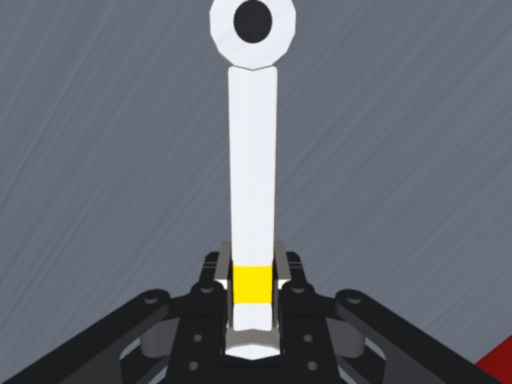

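View pics/s3.png

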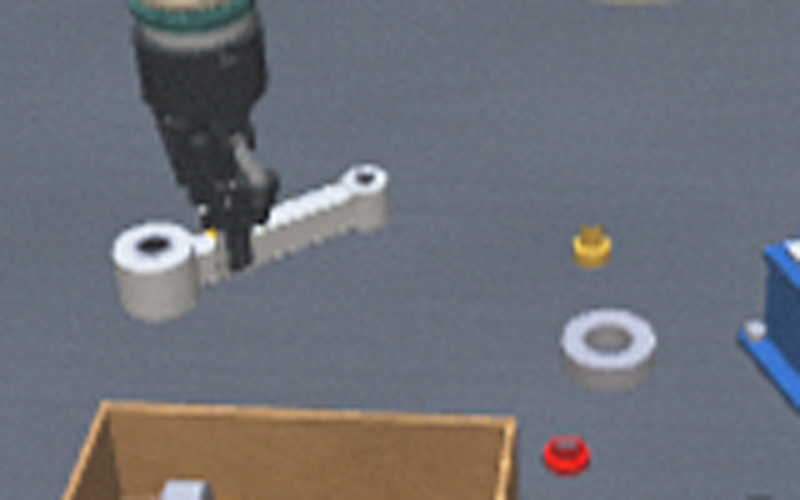

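Run:
```python
from h import *
z=np.load("w3.npz"); d={"camera_matrix":z["K"]}; T=toolT()
for z0 in(.078,.084,.09):
  p=ray(d,z["T"],253,21,z0); y=ray(d,z["T"],252.5,284.5,z0-.002)
  print(z0,[(T[:3,:3].T@(q-T[:3,3])).round(4) for q in(p,y)])
```

```text
0.078 [array([ 0.1029,  0.0009, -0.    ]), array([-0.0031,  0.0007,  0.0017])]
0.084 [array([ 0.1017,  0.0009, -0.006 ]), array([ 0.0008,  0.0007, -0.0042])]
0.09 [array([ 0.1005,  0.0009, -0.012 ]), array([ 0.0047,  0.0007, -0.0102])]
```

>>> hand_motion --pt "0 0 -0.02 0" --pt "0 0 -0.03 0" --pt "0 0 -0.03 0" --pt "0 0 -0.03 0" --pt "0 0 -0.012 0"

```text
clock: 7.62
position: [0.5786, -0.2364, 0.205]
ee_rot: [0.003, 0.435, 0.9, -0.0]
contact_force: [1.7, -0.8, -5.6]
width: 0.0165
gripper_force: 69.5
```

>>> hand_motion --pt "0.01 0.008 0 0" --pt "0.02 0.0163 0 0" --pt "0.024 0.0195 0 0" --pt "0.024 0.0195 0 0" --pt "0.024 0.0195 0 0"

```text
clock: 8.03
position: [0.577, -0.1021, 0.1991]
ee_rot: [-0.002, 0.435, 0.9, 0.0]
contact_force: [1.1, 0.2, -6.5]
width: 0.0168
gripper_force: 69.3
```

>>> hand_motion --pt "0.024 0.0195 0 0" --pt "0.024 0.0195 0 0" --pt "0.024 0.0195 0 0" --pt "0.024 0.0195 0 0" --pt "0.024 0.0195 0 0"

```text
clock: 8.45
position: [0.5785, 0.0526, 0.1992]
ee_rot: [-0.002, 0.435, 0.9, -0.0]
contact_force: [-0.0, -0.2, -5.4]
width: 0.0167
gripper_force: 69.3
```

>>> hand_motion --pt "0.024 0.0195 0 0" --pt "0.024 0.0195 0 0" --pt "0.024 0.0195 0 0" --pt "0.02 0.0163 0 0" --pt "0.01 0.008 0 0"

```text
clock: 8.87
position: [0.5798, 0.1858, 0.1991]
ee_rot: [-0.002, 0.434, 0.901, 0.0]
contact_force: [0.5, -0.1, -5.9]
width: 0.0167
gripper_force: 69.2
```

>>> hand_motion --pt "0 0 0 0.05" --pt "0 0 0 0.05" --pt "0 0 0 0.05" --pt "0 0 0 0.05" --pt "0 0 0 0"

```text
clock: 9.28
position: [0.5804, 0.1816, 0.1995]
ee_rot: [-0.001, 0.523, 0.852, -0.001]
contact_force: [-0.3, 0.0, -5.9]
width: 0.0165
gripper_force: 69.3
```

Run:
```python
from h import *
T=toolT(); print(T.round(4),np.degrees(np.arctan2(T[1,0],T[0,0])),delta([.5812,.198,.176]))
```

```text
[[-4.532e-01  8.914e-01 -3.000e-03  5.804e-01]
 [ 8.914e-01  4.532e-01 -8.000e-04  1.816e-01]
 [ 7.000e-04 -3.000e-03 -1.000e+00  1.995e-01]
 [ 0.000e+00  0.000e+00  0.000e+00  1.000e+00]] 116.94779630091769 [0.0142 0.0082 0.0235]
```

>>> hand_motion --pt "0.0075 0.004 0.01 0" --pt "0.007 0.0042 0.01 0" --pt "0 0 0.004 0" --pt "0 0 0 0" --pt "0 0 0 0"

```text
clock: 9.7
position: [0.5817, 0.1985, 0.1759]
ee_rot: [-0.001, 0.522, 0.853, -0.001]
contact_force: [-0.6, 0.2, -6.0]
width: 0.0165
gripper_force: 69.1
```

>>> hand_motion --pt "0 0 0 0" --pt "0 0 0 0" --pt "0 0 0 0"

```text
clock: 9.95
position: [0.5826, 0.1983, 0.1775]
ee_rot: [0.0, 0.523, 0.853, 0.0]
contact_force: [-0.4, -0.9, -6.1]
width: 0.0168
gripper_force: 69.1
```

Run:
```python
from h import *
T=toolT(); print(T.round(4),delta([.5812,.198,.176]))
a,Tw=wrist("pics/w4.png"); np.savez("w4.npz",T=Tw,K=a["camera_matrix"])
t=manip.get_image("top")["img"][165:245,140:240]; s=manip.get_image("scene")["img"][130:220,290:390]
im=[cv2.resize(a["img"],(400,300)),cv2.resize(t,(400,300),interpolation=cv2.INTER_CUBIC)]
c=cv2.resize(s,(400,300),interpolation=cv2.INTER_CUBIC)
cv2.imwrite("pics/m4.png",np.vstack([np.hstack(im),np.hstack([c,c*0])])[:,:,::-1])
```

```text
[[-4.536e-01  8.912e-01  1.000e-03  5.826e-01]
 [ 8.912e-01  4.536e-01  2.000e-04  1.983e-01]
 [-3.000e-04  1.000e-03 -1.000e+00  1.775e-01]
 [ 0.000e+00  0.000e+00  0.000e+00  1.000e+00]] [ 0.0004 -0.0013  0.0015]
```

View pics/m4.png

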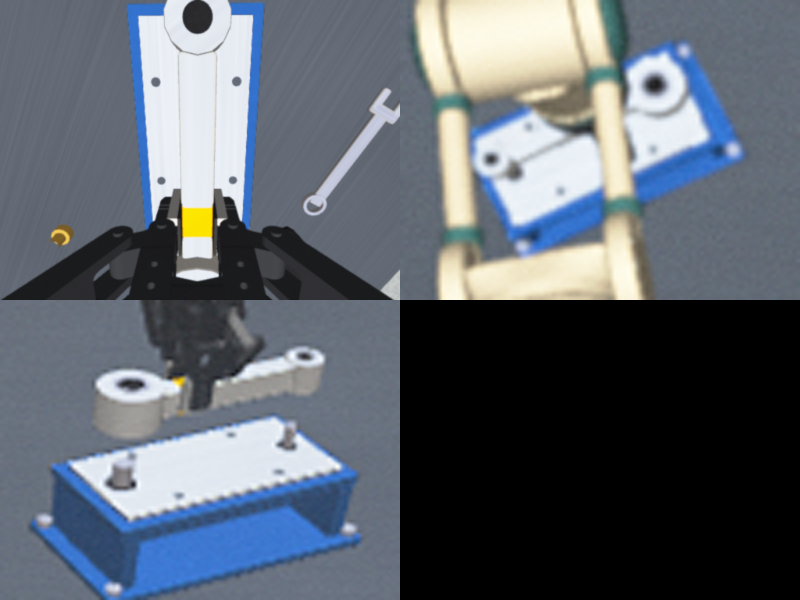

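Run:
```python
from h import *
t=manip.get_image("top"); s=manip.get_image("scene")
f=lambda x,y,z:ray(t,np.array(t["T"]),140+(x+.5)/4-.5,165+(y+.5)/3.75-.5,z).round(4)
g=lambda x,y,z:ray(s,np.array(s["T"]),290+(x+.5)/4-.5,130+(y+.5)/3.333-.5,z).round(4)
print("boss",f(255,85,.192),g(130,84,.192)," thick",g(123,163,.11)); print("eye",f(90,159,.184),g(304,56,.184),"thin",g(291,125,.11))
print("thin in top",f(113,168,.11))
```

```text
boss [0.6025 0.1527 0.192 ] [0.604  0.1526 0.192 ]  thick [0.6059 0.1544 0.11  ]
eye [0.535  0.2876 0.184 ] [0.5358 0.2865 0.184 ] thin [0.5366 0.2876 0.11  ]
thin in top [0.5355 0.2836 0.11  ]
```

The boss and eye are within about 3 mm of their pins in both views. The plate looks flat, and the bracket is level with the yellow band between the pads. Handing in.

```bash
python3 -c "
from rig import manip
print(manip.sign_off())"
```

```text
the job is handed in; nothing more can be done
None
```

The job is handed in: the plate was pressed to its hard stop and the bracket is held level about 40 mm above the pin tops, boss and eye each measured within about 3 mm of their pins; no verdict was shown.

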